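# Feel which transformer barrel is loaded and present it to the vise

## Robot

A 6-joint arm with a two-finger parallel gripper is mounted at the origin on the work surface. World frame = base frame: x ahead of the robot, y to its left, z up, the work surface at z = 0. Lengths are in mm, angles in rad, forces in N, time in s.
With the tool pointing down it reaches from about 350 to 975 mm from the base axis. Payload 7.1 kg.
Tool frame: the origin (TCP) lies midway between the tips of the shut fingers; the grasp point (between the pads) lies 19 mm behind it (ctrl.grip_depth is the distance from the TCP to the grasp point, in mm); z points along the fingers, y is the line along which they close (so a half turn about z gives the same grasp; the last joint's range is limited). The gripper opens to 88 mm and grips with 3 to 60 N. Pads are 20 mm wide; open, the fingers measure 115 mm over their backs; the gripper's body (75 mm by 178 mm) begins 61 mm behind the grasp point.
Start: joints at [1.152, 0.423, 1.63, -0, 1.089, -0.019], TCP at [243.239, 575.708, 222.675] pointing down, gripper open.
Joint ranges: [-3, 3], [-0.9, 2.11], [0.09, 2.58], [-1.31, 4.45], [0.11, 2.69], [-2.54, 2.54]. Speed limits (rad/s): [2.39, 2.39, 3.01, 3.14, 3.14, 3.14].

## Interface

Orientations are given as a rotation vector (axis times angle).
In Python, from workcell import get_obs, vision, ctrl gives the robot as it stands.
- The arm moves only by the tool step_arm, never from a script. Its argument "plan" is a list of rows, each a list of 7 numbers: the opening, from -1 (shut) to 1 (fully open), then the shift along the tool's x, y, z as a fraction of full scale, then the turn, a rotation vector about the tool's x, y, z as a fraction of full scale. In form: [[fingers, dx, dy, dz, wx, wy, wz], ...]. A call has 1 to 20 rows; each row shifts and turns the commanded pose from where the row before left it, along the tool's axes as they then stand; what a row does not reach is not made up. Full scale, the value 1, is 50 mm for a shift and 0.12 rad for a turn. A row lasts 1/8 s, in which the tool goes at most 62.5 mm and 10.7 degrees, less where a joint would pass 70% of its speed; a pose out of reach is approached as far as the arm can. A call with a number of a shift or a turn outside -1 to 1 is refused whole. A call with a gripper value outside its range is refused whole. The fingers move at their own pace and stop on an object; the grip force is fixed at half the most. Time passes only in rows, so rows that do not move let the fingers close. It gives the time, the measured TCP pose, the force, the opening and the grip force at its end, in the units of the state.
- get_obs(): the state, without advancing time (a new reading comes with each control period).
- vision.get_image(name): name is "scene" or "top" or "wrist"; returns a dict with "pixels" (420x560x3 uint8, red, green, blue), "depth" (420x560 float32, mm along the optical axis (not along the pixel's ray), 0 where there is no reading), "fx", "fy", "cx", "cy" (pixels), "k1" (the pictures are not rectified: a ray, as slopes to the right and down, at radius r is drawn at 1 + k1 r^2 times it, then the intrinsics apply), "T" (4x4, takes a point from camera to world coordinates); the wrist camera has in their place "T_tool_cam" (4x4, takes a point from camera to tool coordinates, whose origin is the TCP and whose axes are the flange's). Camera axes: x right, y down, z forward; pixel columns grow to the right and rows downward; lengths in mm; the calibration is good to about 2 mm. A picture is of the moment at which its call begins: read the wrist's pose just before it.
- ctrl.close_job(): hands the job in; it is judged then, once.
The state is a dict: "t": time; "qpos": joint angles; "qvel": joint speeds; "joint_torque": joint torques, N m; "ee_pos": TCP position; "orientation": TCP orientation; "ft_force": force on the tool from outside, world axes, zero at the start; "moment": the same for the moment, N m; "width": finger opening in mm; "grasp_force": force on a finger pad.
Only numpy, scipy, OpenCV 4.12 (cv2) and the standard library are available. Lean on these libraries where they do the work, as an engineer would, in place of code of your own. Each camera call takes 0.05 s, during which the arm holds its last target. There are 200 camera calls.

## Task

Two black in-line transformer barrels that look alike stand on the soldering bench; one has its transformer potted inside, the other is still an empty shell. Lift each clear of the bench in turn to feel which is heavier, stand the lighter one back upright where it was, and present the heavier one to the bench vise for clamping: hold it upright, centred between the open jaws with its foot about 20 mm below the jaw tops and touching no part of the vise, and finish while still holding it there. Do not drop either barrel or knock anything over, and leave the vise and everything else on the bench as they are.

Things in the scene. Friction and masses are not known exactly. Their poses are not given: they have to be found in the camera images.
- barrel_a: one of two look-alike black barrels, 105 mm tall, upright: body 34 mm across up to 58 mm, shoulder to 64 mm, neck 25 mm across from 64 to 105 mm (good to grip; 5 mm brass cups on top are no obstacle). Origin: centre of the foot's underside, z up. One barrel is loaded (0.32 to 0.44 kg), the other empty (0.11 to 0.15 kg); which, by name or place, is not told
- barrel_b: one of two look-alike black barrels, 105 mm tall, upright: body 34 mm across up to 58 mm, shoulder to 64 mm, neck 25 mm across from 64 to 105 mm (good to grip; 5 mm brass cups on top are no obstacle). Origin: centre of the foot's underside, z up. One barrel is loaded (0.32 to 0.44 kg), the other empty (0.11 to 0.15 kg); which, by name or place, is not told
- vise: blue bench vise, round foot 132 mm across, fixed. Origin: centre of the foot's underside. y: jaws' closing direction, fixed jaw at +y; x: along the jaws (76 mm wide); z up. Jaw tops 150 mm above the bench; rods and screw cross the gap 35 mm below the tops. Screw and T bar stick out to -y, up to 210 mm from the origin, 107 mm above the bench
- jaw_fixed (a point): middle of the upper edge of the fixed jaw's gripping face (30 mm to +y of the vise's origin, 150 mm above the bench); axes as the vise's. The gap lies to its -y
- jaw_moving (a point): middle of the upper edge of the moving jaw's gripping face, 150 mm above the bench; axes as the vise's. The gap lies to its +y: the middle of the gap is halfway between the two points
- vise_jaw (a joint): opening of the vise in m: the gap between the two jaw faces (0 shut, at most 0.072; found between 0.054 and 0.068). Stiff: the lead screw holds it, leave it alone
- shell_1: small black connector shell, 21 mm in diameter, 34 mm tall, standing; origin centre of the underside. Leave alone
- shell_2: another such connector shell, 21 x 34 mm. Leave alone
- shell_3: another such connector shell, 21 x 34 mm. Leave alone
- dispenser: pink pump dispenser bottle with a steel top, 62 mm in diameter, 120 mm tall, at the far side; origin centre of the underside. Leave alone
- swab_cup: small steel cup of swabs, 54 mm in diameter, cup 60 mm tall, swabs to 83 mm, at the far side; origin centre of the underside. Leave alone
- solder_reel: reel of solder with green flanges lying on its flange, 64 mm in diameter, 44 mm tall, on the robot's side; origin centre of the underside. Leave alone
- screwdriver: red-handled screwdriver, 190 mm long, lying flat on the left, 26 mm thick at the handle; x along it towards the tip. Leave alone
- cutter: closed steel knife, 150 x 22 x 12 mm, lying flat on the robot's side; origin centre of the underside, x along it. Leave alone

How it is judged (in metres and radians):
On the way, in this order (a step that is already met when the one before it is completed fails the run):
1. the lighter barrel is lifted clear of the bench in the fingers while the heavier stands on it (the heavier may also be lifted before) (((contact force between barrel_a and the fingers above 1 N and height (world z) of barrel_a above 0.012 m and contact force between barrel_b and anything else above 2.3 N) or (contact force between barrel_b and the fingers above 1 N and height (world z) of barrel_b above 0.012 m and contact force between barrel_a and anything else above 2.3 N))), for 0.3 s.
2. the heavier barrel is lifted clear of the bench in the fingers while the lighter stands on it (((contact force between barrel_a and the fingers above 1 N and height (world z) of barrel_a above 0.012 m and height (world z) of barrel_b below 0.004 m and contact force between barrel_b and anything else below 2.3 N) or (contact force between barrel_b and the fingers above 1 N and height (world z) of barrel_b above 0.012 m and height (world z) of barrel_a below 0.004 m and contact force between barrel_a and anything else below 2.3 N))), for 0.3 s.
At the end, for the whole second after the job is handed in: Heavier barrel held still and upright (0.15 rad) by the fingers, foot 10 to 33 mm below the jaw tops, clear between the jaws, within 15 mm of mid-width, vise untouched; lighter one (under 2.3 N on the bench) upright, let go, within 30 mm of its start (((contact force between barrel_a and the fingers above 1 N and z of barrel_a in the frame of jaw_fixed between -0.033 and -0.01 m and x of barrel_a in the frame of jaw_fixed between -0.015 and 0.015 m and y of barrel_a in the frame of jaw_fixed below -0.017 m and y of barrel_a in the frame of jaw_moving above 0.017 m and contact force between barrel_a and vise below 0.3 N and angle between barrel_a's own z axis and vertical below 0.15 rad and linear speed of barrel_a below 0.03 m/s and height (world z) of barrel_b below 0.004 m and angle between barrel_b's own z axis and vertical below 0.1 rad and distance of barrel_b from where it was at the start of the episode below 0.03 m and linear speed of barrel_b below 0.02 m/s and contact force between barrel_b and the arm below 0.1 N and contact force between barrel_b and the fingers below 0.1 N and contact force between barrel_b and anything else below 2.3 N) or (contact force between barrel_b and the fingers above 1 N and z of barrel_b in the frame of jaw_fixed between -0.033 and -0.01 m and x of barrel_b in the frame of jaw_fixed between -0.015 and 0.015 m and y of barrel_b in the frame of jaw_fixed below -0.017 m and y of barrel_b in the frame of jaw_moving above 0.017 m and contact force between barrel_b and vise below 0.3 N and angle between barrel_b's own z axis and vertical below 0.15 rad and linear speed of barrel_b below 0.03 m/s and height (world z) of barrel_a below 0.004 m and angle between barrel_a's own z axis and vertical below 0.1 rad and distance of barrel_a from where it was at the start of the episode below 0.03 m and linear speed of barrel_a below 0.02 m/s and contact force between barrel_a and the arm below 0.1 N and contact force between barrel_a and the fingers below 0.1 N and contact force between barrel_a and anything else below 2.3 N))); the arm keeps its last pose, push and grip.
It fails at once if a barrel is knocked over (angle between any of barrel_a, barrel_b's own z axis and vertical above 0.6 rad).
It fails at once if a barrel is dropped ((linear speed of barrel_a above 0.4 m/s and contact force between barrel_a and the fingers below 0.1 N) or (linear speed of barrel_b above 0.4 m/s and contact force between barrel_b and the fingers below 0.1 N)).
It fails at once if another loose thing is shifted by more than 30 mm (distance of any of shell_1, shell_2, shell_3, dispenser, swab_cup, solder_reel, screwdriver, cutter from where it was at the start of the episode above 0.03 m).
It fails at once if the vise's jaw is moved by more than 8 mm (distance of jaw_moving from where it was at the start of the episode above 0.008 m).
It also fails if it takes over 59 s, if anything falls off the work surface, if the arm or the gripper's body presses on something with over 40 N, if the wrist force passes 120 N, or if a joint passes its speed limit or range.

## Working session

There is one attempt and no reset: what is moved stays moved. The work goes in short steps, Python scripts to look and compute and a tool call to move; the robot and the scene stay as the last step left them, time stands still between calls to the robot, and variables do not carry over. Pictures are saved under pics/ and viewed, at most 10 in all, crops included, and the job is handed in when it is done.

Besides the shell and the picture viewer there is one more tool, called as name(argument=value, ...), one argument or row to a line, values as JSON. step_arm: Moves the arm, as the interface text tells. Its arguments: {"type":"object","properties":{"plan":{"type":"array","items":{"type":"array","items":{"type":"number","minimum":-1,"maximum":1}}}},"required":["plan"]}

```bash
mkdir -p pics; ls; cat > h.py <<'E'
import numpy as np,cv2
from workcell import get_obs,vision,ctrl
from scipy.spatial.transform import Rotation as R
def grab(n,tag):
    o=get_obs(); im=vision.get_image(n)
    if n=='wrist':
        T=np.eye(4);T[:3,:3]=R.from_rotvec(o['orientation']).as_matrix();T[:3,3]=o['ee_pos'];im['T']=T@np.array(im['T_tool_cam'])
    cv2.imwrite(f'pics/{tag}.png',cv2.cvtColor(im['pixels'],cv2.COLOR_RGB2BGR))
    np.save(f'pics/{tag}.npy',im,allow_pickle=True); return im
def cloud(im):
    K=np.array([[im['fx'],0,im['cx']],[0,im['fy'],im['cy']],[0,0,1.]])
    h,w=im['depth'].shape
    u,v=np.meshgrid(np.arange(w),np.arange(h))
    p=np.stack([u,v],-1).reshape(-1,1,2).astype(float)
    xd=(p[:,0]-[im['cx'],im['cy']])/[im['fx'],im['fy']]
    x=xd.copy()
    for _ in range(10): x=xd/(1+im['k1']*(x**2).sum(1,keepdims=True))
    d=im['depth'].reshape(-1,1)
    P=np.hstack([x*d,d,np.ones_like(d)])@np.array(im['T']).T
    P=P[:,:3]; P[d[:,0]==0]=np.nan
    return P.reshape(h,w,3)
def load(tag): return np.load(f'pics/{tag}.npy',allow_pickle=True).item()
E
python3 - <<'E'
from h import *
for n in('top','scene'): 
    im=grab(n,n+'0'); print(n,np.round(np.array(im['T']),2).tolist(),im['fx'],im['k1'])
o=get_obs();print({k:np.round(v,3) for k,v in o.items()})
E
```

```text
pics
top [[0.01, -1.0, 0.05, 510.01], [-1.0, -0.01, -0.0, 112.29], [0.01, -0.05, -1.0, 926.46], [0.0, 0.0, 0.0, 1.0]] 384.5823213658687 -0.03893219492041053
scene [[0.67, 0.41, -0.62, 1146.29], [0.74, -0.36, 0.56, -430.04], [0.01, -0.84, -0.55, 634.09], [0.0, 0.0, 0.0, 1.0]] 426.55968813306987 -0.05004608224993187
{'t': np.float64(0.1), 'qpos': array([ 1.152,  0.424,  1.631,  0.   ,  1.089, -0.019]), 'qvel': array([ 0.   , -0.002, -0.003, -0.   ,  0.   ,  0.001]), 'joint_torque': array([ 0.0000e+00, -5.4562e+01, -2.7433e+01,  6.5000e-02,  1.9000e-02,
       -0.0000e+00]), 'ee_pos': array([243.045, 575.251, 221.977]), 'orientation': array([-6.240e-01, -3.079e+00,  2.000e-03]), 'ft_force': array([ 0.32 , -0.206,  0.411]), 'moment': array([-0.003, -0.031, -0.022]), 'grasp_force': np.float64(0.0), 'width': np.float64(87.813)}
```

View pics/top0.png

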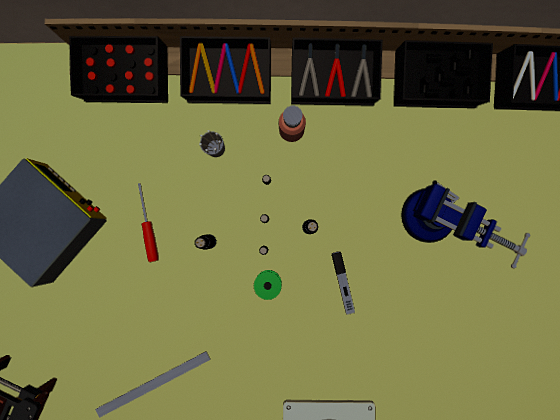

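View pics/scene0.png

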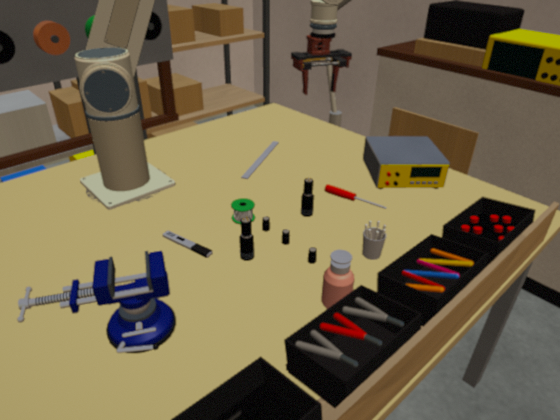

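The top view shows the barrels at about (205,242) and (311,227), with the shells between them. The vise jaws are at about (436,203) and (471,221), and the screw sticks out to the lower right. Next I'll compute positions from the depth data.

```bash
python3 - <<'E'
from h import *
im=load('top0');P=cloud(im)
def reg(c,r,z0,z1,n):
    u,v=c; q=P[v-r:v+r,u-r:u+r].reshape(-1,3); q=q[(q[:,2]>z0)&(q[:,2]<z1)]
    if len(q): print(n,len(q),'mid',np.round((q[:,:2].min(0)+q[:,:2].max(0))/2,1),'mean',np.round(q.mean(0),1),'z',np.round(q[:,2].max(),1), 'ext',np.round(np.ptp(q,0),1))
    return q
for n,c in dict(L=(203,242),R=(312,227)).items():
    reg(c,20,90,130,n+'neck'); reg(c,20,50,75,n+'body')
for c in((266,180),(264,218),(264,250)): reg(c,10,20,45,'shell')
reg((267,285),20,20,60,'reel')
q=reg((455,210),45,135,165,'jaws')
# jaws mask
z=P[...,2]; m=((z>138)&(z<165)).astype(np.uint8); m[:, :390]=0; m[:150]=0
n,l,s,c=cv2.connectedComponentsWithStats(m)
for i in range(1,n):
    if s[i,4]<30: continue
    q=P[l==i]; r=cv2.minAreaRect(q[:,:2].astype(np.float32)); print(s[i],np.round(q.mean(0),1),r)
# scene view jaws
im=load('scene0');P2=cloud(im)
z=P2[...,2]; m=((z>143)&(z<158)).astype(np.uint8); m[:240]=0;m[:,200:]=0;m[310:]=0
n,l,s,c=cv2.connectedComponentsWithStats(m)
for i in range(1,n):
    if s[i,4]<20: continue
    q=P2[l==i]; print('scene',s[i],np.round(q.mean(0),1),cv2.minAreaRect(q[:,:2].astype(np.float32)))
big=cv2.resize(cv2.imread('pics/top0.png')[165:285,380:540],None,fx=5,fy=5,interpolation=cv2.INTER_CUBIC)
cv2.imwrite('pics/vise.png',cv2.convertScaleAbs(big,alpha=2))
E
```

```text
Lneck 120 mid [482.  290.9] mean [482.5 289.2 104.3] z 110.9 ext [23.4 24.9 20.7]
Lbody 78 mid [481.7 286.6] mean [483.6 282.8  61.4] z 74.9 ext [31.7 25.5 24.4]
Rneck 105 mid [520.5  52.3] mean [520.4  52.3 105.2] z 111.3 ext [21.5 23.5 14.8]
Rbody 66 mid [521.   52.6] mean [520.   56.8  60.9] z 74.4 ext [31.7 31.8 24.2]
shell 56 mid [630.4 156.3] mean [630.4 155.2  32.6] z 38.8 ext [17.8 17.2 18.7]
shell 58 mid [538.8 158.4] mean [538.1 158.2  32.6] z 38.9 ext [18.9 18.9 18.9]
shell 57 mid [463.8 159.7] mean [464.7 159.1  32.1] z 36.5 ext [18.8 18.9 16.5]
reel 615 mid [384.3 147. ] mean [384.6 147.9  44.1] z 49.0 ext [61.6 61.7  8.4]
jaws 1288 mid [ 552.7 -234.4] mean [ 553.3 -232.1  147.3] z 153.6 ext [115.  138.   18.6]
[419 184  31  39 639] [ 571.9 -194.1  147.4] ((572.5776977539062, -195.38031005859375), (34.43362045288086, 77.06390380859375), 64.10969543457031)
[457 202  30  39 603] [ 534.1 -273.   148. ] ((533.5662841796875, -274.3285827636719), (32.973262786865234, 74.7195816040039), 65.08041381835938)
scene [145 251  20  31 510] [ 577.6 -198.6  149.1] ((574.5045776367188, -196.64723205566406), (30.789350509643555, 75.99295806884766), 64.31205749511719)
scene [ 92 257  21  33 551] [ 540.1 -277.6  149.7] ((534.9342651367188, -276.2852783203125), (31.30403709411621, 76.49090576171875), 63.51470184326172)
```

View pics/vise.png

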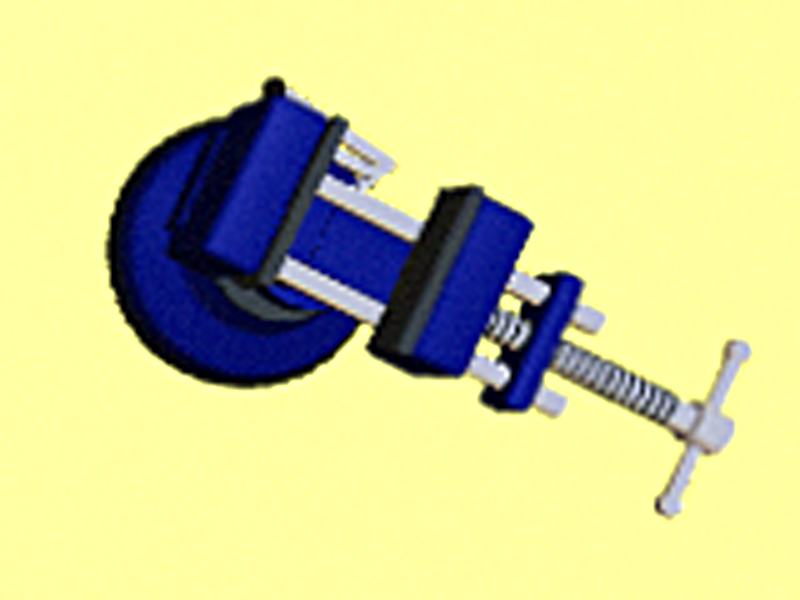

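The jaws' closing axis lies at about 64° in world xy. The gap is about 56 mm, centred near (554,-235.5). A helper will give me tool-axis move amounts.

```bash
cat >> h.py <<'E'
def to(x,y,z):
    o=get_obs(); M=R.from_rotvec(o['orientation']).as_matrix()
    print('pos',np.round(o['ee_pos'],1),'axes',np.round(M.T,3).tolist(),'t',round(float(o['t']),2),'w',o['width'],'F',np.round(o['ft_force'],2))
    print('units',np.round(M.T@(np.array([x,y,z])-o['ee_pos'])/50,2))
E
python3 - <<'E'
from h import *
P=cloud(load('scene0'))
q=P.reshape(-1,3)
for n,c in dict(L=(482,291),R=(520.5,52.3)).items():
    for z0,z1 in((70,103),(5,55)):
        s=q[(np.hypot(q[:,0]-c[0],q[:,1]-c[1])<30)&(q[:,2]>z0)&(q[:,2]<z1)]
        A=np.c_[2*s[:,:2],np.ones(len(s))]; f=np.linalg.lstsq(A,(s[:,:2]**2).sum(1),rcond=None)[0]
        print(n,z0,len(s),f[:2],np.sqrt(f[2]+f[:2]@f[:2]))
to(482,290,222)
E
```

```text
L 70 104 [483.84968165 288.89653942] 10.681623212337295
L 5 200 [483.65844289 289.02405067] 15.49718888824549
R 70 136 [522.24079623  50.25667047] 10.58200368112444
R 5 244 [521.79879277  50.71551938] 15.60457405317564
pos [243.  575.3 222. ] axes [[-0.921, 0.389, 0.0], [0.389, 0.921, -0.001], [-0.001, -0.001, -1.0]] t 0.1 w 87.8131474052498 F [ 0.32 -0.21  0.41]
units [-6.62 -3.39  0.  ]
```

step_arm(
  plan=[
    [1,-0.3,-0.15,0,0,0,0],
    [1,-0.6,-0.31,0,0,0,0],
    [1,-0.6,-0.31,0,0,0,0],
    [1,-0.6,-0.31,0,0,0,0],
    [1,-0.6,-0.31,0,0,0,0],
    [1,-0.6,-0.31,0,0,0,0],
    [1,-0.6,-0.31,0,0,0,0],
    [1,-0.6,-0.31,0,0,0,0],
    [1,-0.6,-0.31,0,0,0,0],
    [1,-0.6,-0.31,0,0,0,0],
    [1,-0.6,-0.31,0,0,0,0],
    [1,-0.34,-0.15,0.3,0,0,0],
    [1,0,0,0.6,0,0,0],
    [1,0,0,0.5,0,0,0],
    [1,0,0,0,0,0,0],
    [1,0,0,0,0,0,0],
  ],
)

```text
t: 2.1
ee_pos: [483.0, 290.0, 152.9]
orientation: [0.624, 3.079, 0.0]
ft_force: [0.1, 0.1, -0.1]
width: 87.7
grasp_force: 0.0
```

```bash
python3 - <<'E'
from h import *
to(483,289.5,70)
im=grab('wrist','w1');P=cloud(im);q=P.reshape(-1,3)
for z0,z1 in((68,103),(103,113),(5,55)):
    s=q[(np.hypot(q[:,0]-483,q[:,1]-289)<30)&(q[:,2]>z0)&(q[:,2]<z1)]
    if len(s)>5:
        A=np.c_[2*s[:,:2],np.ones(len(s))]; f=np.linalg.lstsq(A,(s[:,:2]**2).sum(1),rcond=None)[0]
        print(z0,len(s),s.mean(0),(s.min(0)+s.max(0))/2,f[:2],np.sqrt(f[2]+f[:2]@f[:2]))
E
```

```text
pos [483.  290.  152.9] axes [[-0.921, 0.389, -0.0], [0.389, 0.921, 0.0], [0.0, 0.0, -1.0]] t 2.1 w 87.7246376598927 F [ 0.13  0.05 -0.07]
units [-0.   -0.01  1.66]
68 487 [474.22909273 293.94677795  90.10525938] [481.29162738 290.50406378  85.63574154] [480.96980004 290.7800221 ] 11.487917018578253
103 702 [480.99241864 290.49207588 104.44183791] [481.62353253 290.46514037 106.31921481] [481.23109234 290.40517292] 8.159758199596412
5 394 [469.0244798  295.77709095  31.8529727 ] [475.24021086 291.49418128  30.64429916] [481.66569571 290.42665347] 16.86089456856168
```

View pics/w1.png

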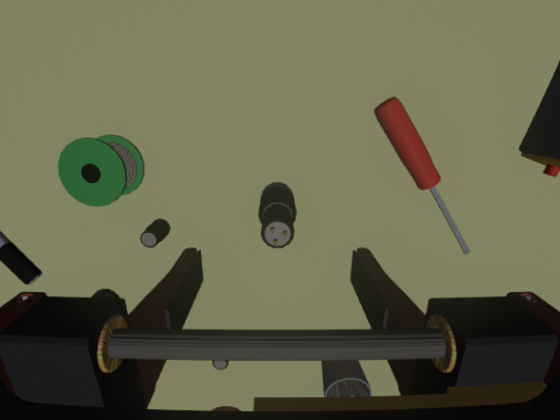

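The wrist view shows the barrel at about (277,225), centred between the open fingers at (190,260) and (365,260). I'll descend, close and lift.

step_arm(
  plan=[
    [1,0.03,0,0.4,0,0,0],
    [1,0,0,0.4,0,0,0],
    [1,0,0,0.4,0,0,0],
    [1,0,0,0.3,0,0,0],
    [1,0,0,0.1,0,0,0],
    [1,0,0,0,0,0,0],
    [-1,0,0,0,0,0,0],
    [-1,0,0,0,0,0,0],
    [-1,0,0,0,0,0,0],
    [-1,0,0,0,0,0,0],
    [-1,0,0,0,0,0,0],
    [-1,0,0,0,0,0,0],
    [-1,0,0,0,0,0,0],
    [-1,0,0,0,0,0,0],
  ],
)

```text
t: 3.9
ee_pos: [481.4, 290.5, 72.6]
orientation: [-0.624, -3.079, 0.0]
ft_force: [0.2, -0.5, -0.4]
width: 24.2
grasp_force: 30.0
```

step_arm(
  plan=[
    [-1,0,0,-0.1,0,0,0],
    [-1,0,0,-0.2,0,0,0],
    [-1,0,0,-0.2,0,0,0],
    [-1,0,0,-0.1,0,0,0],
    [-1,0,0,0,0,0,0],
    [-1,0,0,0,0,0,0],
    [-1,0,0,0,0,0,0],
    [-1,0,0,0,0,0,0],
    [-1,0,0,0,0,0,0],
    [-1,0,0,0,0,0,0],
    [-1,0,0,0,0,0,0],
  ],
)

```text
t: 5.28
ee_pos: [481.5, 290.5, 102.7]
orientation: [-0.624, -3.079, 0.0]
ft_force: [-0.6, -1.1, -2.0]
width: 23.9
grasp_force: 30.0
```

```bash
python3 - <<'E'
from h import *
f=[];
for i in range(12):
    vision.get_image('top'); f.append(get_obs()['ft_force'])
f=np.array(f);print(f.mean(0),f.std(0),np.round(get_obs()['joint_torque'],3),get_obs()['t'])
E
```

```text
[-0.08680473 -0.1847843  -1.39876099] [0.50817228 0.46959335 0.5453724 ] [ 0.0000e+00 -5.2678e+01 -2.0739e+01  3.5000e-02  5.6000e-02  0.0000e+00] 5.875
```

The mean is -1.4 N, about 0.14 kg, so the left barrel is the empty one. I'll set it back down and release.

step_arm(
  plan=[
    [-1,0,0,0.1,0,0,0],
    [-1,0,0,0.2,0,0,0],
    [-1,0,0,0.15,0,0,0],
    [-1,0,0,0.1,0,0,0],
    [-1,0,0,0.05,0,0,0],
    [-1,0,0,0,0,0,0],
    [-1,0,0,0,0,0,0],
    [-0.3,0,0,0,0,0,0],
    [0,0,0,0,0,0,0],
    [0.5,0,0,0,0,0,0],
    [1,0,0,0,0,0,0],
    [1,0,0,0,0,0,0],
    [1,0,0,0,0,0,0],
    [1,0,0,0,0,0,0],
  ],
)

```text
t: 7.62
ee_pos: [481.5, 290.5, 72.6]
orientation: [-0.624, -3.079, 0.0]
ft_force: [-0.6, -0.1, -0.2]
width: 86.0
grasp_force: 0.0
```

step_arm(
  plan=[
    [1,0,0,-0.3,0,0,0],
    [1,0,0,-0.5,0,0,0],
    [1,0,0,-0.5,0,0,0],
    [1,0,0,-0.5,0,0,0],
    [1,0,0,0,0,0,0],
    [1,0,0,0,0,0,0],
  ],
)

```text
t: 8.38
ee_pos: [481.2, 290.3, 162.5]
orientation: [-0.624, -3.079, 0.0]
ft_force: [0.0, -0.6, -0.6]
width: 87.5
grasp_force: 0.0
```

```bash
python3 - <<'E'
from h import *
to(520.5,51.5,155)
grab('top','top1');im=grab('scene','scene1');P=cloud(im);q=P.reshape(-1,3)
for z0,z1 in((70,103),(5,55)):
        s=q[(np.hypot(q[:,0]-482,q[:,1]-290)<30)&(q[:,2]>z0)&(q[:,2]<z1)]
        A=np.c_[2*s[:,:2],np.ones(len(s))]; f=np.linalg.lstsq(A,(s[:,:2]**2).sum(1),rcond=None)[0]
        print(len(s),f[:2],s[:,2].max())
E
```

```text
pos [481.2 290.3 162.5] axes [[-0.921, 0.389, 0.0], [0.389, 0.921, -0.0], [-0.0, -0.0, -1.0]] t 8.38 w 87.49650994347108 F [ 0.01 -0.64 -0.65]
units [-2.58 -4.09  0.15]
105 [484.36392056 288.32183546] 102.81276036346935
204 [484.02651985 288.67603664] 54.946110442282816
```

The empty barrel is standing where it was. Next is the other one.

step_arm(
  plan=[
    [1,-0.18,-0.29,0,0,0,0],
    [1,-0.3,-0.475,0,0,0,0],
    [1,-0.35,-0.555,0,0,0,0],
    [1,-0.35,-0.555,0,0,0,0],
    [1,-0.35,-0.555,0,0,0,0],
    [1,-0.35,-0.555,0,0,0,0],
    [1,-0.35,-0.555,0,0,0,0],
    [1,-0.25,-0.4,0.1,0,0,0],
    [1,-0.1,-0.15,0.1,0,0,0],
    [1,0,0,0,0,0,0],
    [1,0,0,0,0,0,0],
  ],
)

```text
t: 9.85
ee_pos: [520.5, 52.4, 152.5]
orientation: [-0.623, -3.079, -0.0]
ft_force: [-0.0, -0.2, -0.1]
width: 87.9
grasp_force: 0.0
```

```bash
python3 - <<'E'
from h import *
im=grab('wrist','w2');P=cloud(im);q=P.reshape(-1,3)
for z0,z1 in((68,103),(103,113),(5,55)):
    s=q[(np.hypot(q[:,0]-521,q[:,1]-52)<30)&(q[:,2]>z0)&(q[:,2]<z1)]
    if len(s)>5:
        A=np.c_[2*s[:,:2],np.ones(len(s))]; f=np.linalg.lstsq(A,(s[:,:2]**2).sum(1),rcond=None)[0]
        print(z0,len(s),(s.min(0)+s.max(0))/2,f[:2],np.sqrt(f[2]+f[:2]@f[:2]))
to(520.5,51.5,72)
E
```

```text
68 490 [519.35155299  51.78354753  85.49871257] [519.18599445  51.97473549] 11.516825225784702
103 701 [519.44229728  51.99406275 106.37610343] [519.46567865  51.79493506] 8.151790546023468
5 401 [513.36915649  52.47468556  30.61746522] [519.88558047  51.66608583] 16.90244605698744
pos [520.7  52.5 152.7] axes [[-0.921, 0.388, 0.0], [0.388, 0.921, 0.0], [-0.0, 0.0, -1.0]] t 9.9 w 87.53398047834239 F [ 0.07  0.95 -0.77]
units [-0.01 -0.02  1.61]
```

step_arm(
  plan=[
    [1,0.02,-0.02,0.4,0,0,0],
    [1,0,0,0.4,0,0,0],
    [1,0,0,0.4,0,0,0],
    [1,0,0,0.3,0,0,0],
    [1,0,0,0.1,0,0,0],
    [1,0,0,0,0,0,0],
    [-1,0,0,0,0,0,0],
    [-1,0,0,0,0,0,0],
    [-1,0,0,0,0,0,0],
    [-1,0,0,0,0,0,0],
    [-1,0,0,0,0,0,0],
    [-1,0,0,0,0,0,0],
    [-1,0,0,0,0,0,0],
    [-1,0,0,0,0,0,0],
  ],
)

```text
t: 11.65
ee_pos: [519.4, 51.4, 72.6]
orientation: [-0.624, -3.079, 0.0]
ft_force: [0.5, -0.4, -1.3]
width: 24.2
grasp_force: 30.0
```

step_arm(
  plan=[
    [-1,0,0,-0.1,0,0,0],
    [-1,0,0,-0.2,0,0,0],
    [-1,0,0,-0.2,0,0,0],
    [-1,0,0,-0.1,0,0,0],
    [-1,0,0,0,0,0,0],
    [-1,0,0,0,0,0,0],
    [-1,0,0,0,0,0,0],
    [-1,0,0,0,0,0,0],
    [-1,0,0,0,0,0,0],
  ],
)

```text
t: 12.78
ee_pos: [519.3, 51.3, 102.5]
orientation: [-0.624, -3.079, 0.0]
ft_force: [0.0, 0.3, -3.9]
width: 24.0
grasp_force: 30.0
```

```bash
python3 - <<'E'
from h import *
f=[];
for i in range(8):
    vision.get_image('top'); f.append(get_obs()['ft_force'])
f=np.array(f);print(f.mean(0),f.std(0))
to(554,-235.5,240)
E
```

```text
[ 0.20664389 -0.15111141 -4.27562058] [0.49091072 0.26552971 0.37469292]
pos [519.5  51.4 102.7] axes [[-0.921, 0.389, -0.0], [0.389, 0.921, 0.0], [0.0, 0.0, -1.0]] t 13.18 w 23.966551033294017 F [ 0.93  0.09 -4.65]
units [-2.87 -5.02 -2.75]
```

This one reads -4.28 N, about 0.44 kg, so it is the heavier. I'll raise it and carry it above the vise.

step_arm(
  plan=[
    [-1,0,0,-0.25,0,0,0],
    [-1,0,0,-0.5,0,0,0],
    [-1,0,0,-0.5,0,0,0],
    [-1,0,0,-0.5,0,0,0],
    [-1,-0.07,-0.12,-0.5,0,0,0],
    [-1,-0.2,-0.35,-0.5,0,0,0],
    [-1,-0.3,-0.525,-0.3,0,0,0],
    [-1,-0.3,-0.525,0,0,0,0],
    [-1,-0.3,-0.525,0,0,0,0],
    [-1,-0.3,-0.525,0,0,0,0],
    [-1,-0.3,-0.525,0,0,0,0],
    [-1,-0.3,-0.525,0,0,0,0],
    [-1,-0.3,-0.525,0,0,0,0],
    [-1,-0.3,-0.525,0,0,0,0],
    [-1,-0.2,-0.35,0,0,0,0],
    [-1,0,0,0,0,0,0],
    [-1,0,0,0,0,0,0],
  ],
)

```text
t: 15.3
ee_pos: [553.6, -235.0, 255.2]
orientation: [-0.624, -3.079, -0.001]
ft_force: [0.2, 0.5, -3.8]
width: 23.9
grasp_force: 30.0
```

```bash
python3 - <<'E'
from h import *
to(554,-235.5,203)
im=grab('wrist','w3');grab('top','top2');grab('scene','scene2')
P=cloud(im)
n=np.array([np.cos(np.radians(64)),np.sin(np.radians(64))]);e=np.array([n[1],-n[0]])
for tag in('w3','top0','scene0'):
    Q=cloud(load(tag)).reshape(-1,3); d=Q[:,:2]-[554,-235.5]; u=d@n; v=d@e
    m=(abs(Q[:,2]-150)<5)&(abs(u)<70)&(abs(v)<50)
    for s in(-1,1):
        k=m&(u*s>20); 
        if k.sum()>10:
            r=cv2.minAreaRect(Q[k,:2].astype(np.float32)); print(tag,s,k.sum(),'n-range',np.percentile(u[k],[1,99]).round(1),'e',np.percentile(v[k],[1,99]).round(1),r[2])
cv2.imwrite('pics/both.png',np.hstack([cv2.resize(cv2.imread('pics/w3.png'),(400,300)),cv2.resize(cv2.imread('pics/scene2.png')[180:360,0:240],(400,300))]))
E
```

```text
pos [ 553.6 -235.   255.2] axes [[-0.921, 0.389, 0.001], [0.389, 0.921, 0.0], [-0.0, 0.001, -1.0]] t 15.3 w 23.90009184190197 F [ 0.17  0.49 -3.8 ]
units [-0.01 -0.01  1.04]
w3 -1 2567 n-range [-60.2 -29.3] e [-37.   34.7] 64.59661102294922
w3 1 2372 n-range [28.  58.4] e [-37.6  33. ] 64.1291732788086
top0 -1 545 n-range [-59.9 -27.8] e [-37.1  35.4] 65.08041381835938
top0 1 560 n-range [28.2 60.2] e [-37.6  35.3] 64.86793518066406
scene0 -1 531 n-range [-59.9 -29.8] e [-34.7  37.9] 63.51470184326172
scene0 1 490 n-range [28.8 58.7] e [-35.   38.2] 64.31205749511719
```

View pics/both.png

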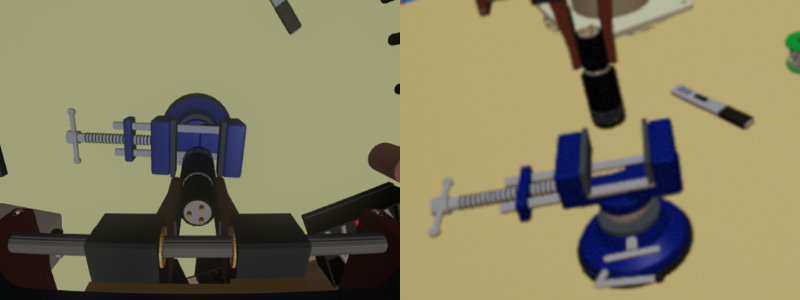

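The barrel hangs upright over the gap: jaw faces about ±28.5 mm from it in the wrist picture (left) and clear in the scene crop (right). I'll lower it straight down.

step_arm(
  plan=[
    [-1,0,-0.01,0.1,0,0,0],
    [-1,0,0,0.15,0,0,0],
    [-1,0,0,0.2,0,0,0],
    [-1,0,0,0.2,0,0,0],
    [-1,0,0,0.2,0,0,0],
    [-1,0,0,0.15,0,0,0],
    [-1,0,0,0.05,0,0,0],
    [-1,0,0,0,0,0,0],
    [-1,0,0,0,0,0,0],
    [-1,0,0,0,0,0,0],
    [-1,0,0,0,0,0,0],
  ],
)

```text
t: 16.82
ee_pos: [553.8, -236.2, 202.9]
orientation: [0.624, 3.079, -0.0]
ft_force: [-0.7, -0.0, -4.1]
width: 23.4
grasp_force: 30.0
```

```bash
python3 - <<'E'
from h import *
to(553.5,-235.5,203)
im=grab('scene','scene3');P=cloud(im);q=P.reshape(-1,3)
for n,c,zs in(('light',(482,290),((5,55),(70,103))),('heavy',(553.5,-235.5),((152,186),))):
    for z0,z1 in zs:
        s=q[(np.hypot(q[:,0]-c[0],q[:,1]-c[1])<24)&(q[:,2]>z0)&(q[:,2]<z1)]
        A=np.c_[2*s[:,:2],np.ones(len(s))]; f=np.linalg.lstsq(A,(s[:,:2]**2).sum(1),rcond=None)[0]
        print(n,z0,len(s),f[:2],np.sqrt(f[2]+f[:2]@f[:2]))
cv2.imwrite('pics/s3.png',cv2.resize(im['pixels'][200:350,0:200,::-1],(800,600)))
E
```

```text
pos [ 553.8 -236.2  202.9] axes [[-0.921, 0.389, -0.0], [0.389, 0.921, -0.0], [0.0, -0.0, -1.0]] t 16.82 w 23.437752580432612 F [-0.69 -0.03 -4.1 ]
units [ 0.01  0.01 -0.  ]
light 5 204 [483.77542909 288.66550298] 15.52562054026653
light 70 103 [484.09197603 288.47317326] 10.605887477755227
heavy 152 333 [ 554.99056763 -237.07178841] 16.46856557494554
```

View pics/s3.png

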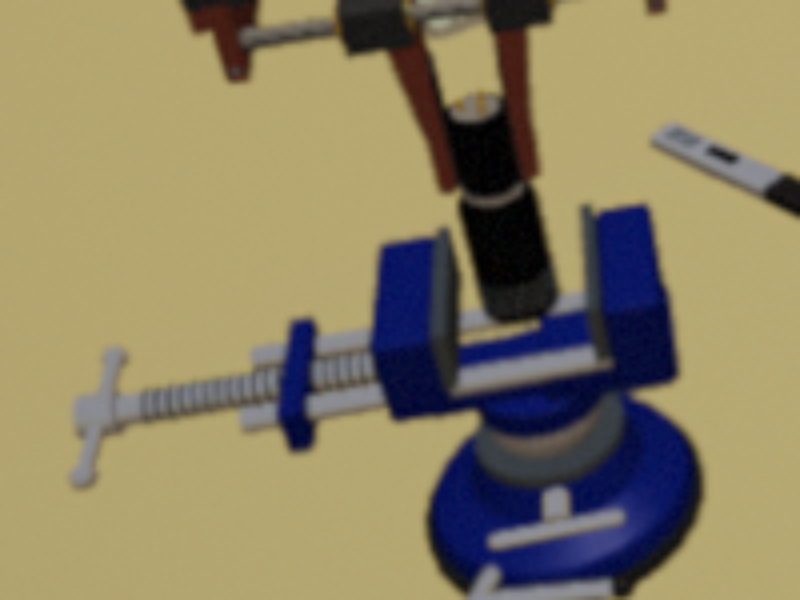

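The heavier barrel hangs upright between the jaws. Its foot at about (520,310) has clear space on both sides and over the rods, and the measurements put it within 1 mm of centre.

```bash
python3 -c "
from h import *
print(ctrl.close_job())"
```

```text
the job is handed in; nothing more can be done
None
```

I handed the job in with the heavier barrel (about 0.44 kg, the one that stood nearer the vise) held upright and centred between the open jaws, its foot about 20 mm below the jaw tops; the lighter one (about 0.14 kg) is back standing where it was, and the hand-in returned no verdict.

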